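Fetch the screw tin from the crowded caddy

TASK

The low tin of screws stands hemmed in at the back of the grey caddy by the marker, the dropper bottle and the flux pot. First clear those three onto the empty black rubber mat in front of the laptop (not the mouse mat), standing upright; only then fetch the screw tin and set it down in the middle of the square cork pad; finally put the marker, the dropper bottle and the pot back upright in the caddy, each exactly where it stood at the start. Leave the solder spool and the side cutters alone.

Things in the scene. Friction and masses are not known exactly. Their poses are not given: they have to be found in the camera images.
- caddy: fixed grey sheet-metal tray standing open on the desk, 166 (x) by 194 (y) mm outside; floor 4 mm thick, walls 5 mm; rim 14 mm high on the front (-x) and both sides (26 mm high in the last 30 mm of the sides at the back), back wall (+x side) 38 mm high. Origin: centre of its underside, on the desk; +x points to the back wall. The screw tin stands at about (16, 0) mm in this frame, and one thing each at about (-46, 0), (16, 64) and (16, -64) mm; which stands where varies
- mat: fixed plain black rubber mat lying flat on the desk in front of the laptop (not the grey mouse mat with the mouse on it), 130 (x) by 200 (y) by 3 mm, the side area for the cleared things. Origin: centre of its underside
- pad: fixed square cork pad lying flat on the desk, 90 by 90 by 3 mm, where the screw tin shall go. Origin: centre of its underside
- screw_tin: low round open metal tin with screws in it, 58 mm diameter, 22 mm high, 40 g; grip across its outside (the inside is filled solid). Origin: centre of its underside, z up along its axis
- marker: paint marker standing on its end: round, white with a red cap, 122 mm high; barrel 24 mm diameter up to 78 mm, cap 26 mm diameter from 78 to 122 mm; 40 g, tips easily. Origin: centre of its underside, z up along its axis
- dropper: small amber dropper bottle with a black rubber bulb, 102 mm high; glass 33 mm diameter up to about 66 mm, narrower above (neck 24 mm, bulb 13 mm); 70 g. Origin: centre of its underside, z up along its axis
- pot: squat round flux pot, amber with a black screw cap, 41 mm high; 44 mm diameter up to 27 mm, cap 47 mm diameter from 27 to 41 mm; 60 g; the cap is fixed. Origin: centre of its underside, z up along its axis
- spool: bystander: blue solder wire spool lying on the desk behind the caddy, 52 mm diameter, 28 mm high; to be left alone. Origin: at its underside, by the edge of the spool
- cutters: bystander: side cutters with red handles lying on the desk to the right of the caddy, 52 by 131 by 14 mm; to be left alone. Origin: centre of its underside

How it is judged:
By the outcome, as a careful person would: the job done as asked, in the order asked, and still so for the second after the job is handed in, with the robot touching nothing.
It also fails if it takes over 136 s, if anything falls off the work surface, if the arm or the gripper's body presses on something with over 40 N, if the wrist force passes 120 N, or if a joint passes its speed limit or range.

ROBOT

A 7-joint arm with a two-finger parallel gripper is mounted at the origin on a cart in front of the work surface, level with it; the furniture and walls round the work are solid. World frame = base frame: x ahead of the robot, y to its left, z up, the work surface at z = 0. Lengths are in m, angles in rad, forces in N, time in s.
With the tool pointing down it reaches from about 0.425 to 0.925 m from the base axis. Payload 6.8 kg.
Tool frame: the origin (TCP) lies at the very end of the fingers, on their centre line; the grasp point (between the pads) lies 19 mm behind it; z points along the fingers, y is the line along which they close (so a half turn about z gives the same grasp; the last joint's range is limited). The gripper opens to 85 mm and grips with 20 to 120 N. Pads are 22 mm wide; open, the fingers measure 114 mm over their backs; the gripper's body (76 mm by 85 mm) begins 54 mm behind the grasp point. The pads swing forward as they close: fully open they stand 13 mm farther back than shut.
Start: joints at [1.191, 0.477, 0.022, 1.555, -0.011, 1.109, -0.083], TCP at [0.181, -0.65, 0.231] pointing down, gripper open.
Joint ranges: [-2.96, 2.96], [-0.34, 2.1], [-1.41, 1.46], [0.24, 2.44], [-1.37, 4.51], [0.17, 1.92], [-2.96, 2.96]. Speed limits (rad/s): [2.39, 2.39, 3.14, 3.14, 3.14, 3.14, 3.14].

INTERFACE

Orientations are given as a unit quaternion [w, x, y, z].
In Python, from station import get_obs, read_camera, hand_in gives the robot as it stands.
- The arm moves only by the tool arm_command, never from a script. Its argument "commands" is one flat list of numbers, 7 for each row, row after row: the shift along the tool's x, y, z in m, then the turn, a rotation vector about the tool's x, y, z in degrees, then the opening, from 0 (shut) to 1 (fully open). In form: [tx, ty, tz, rx, ry, rz, fingers, tx, ty, tz, rx, ry, rz, fingers, ...]. A call has 1 to 8 rows; each row is the pose to reach, as a shift and turn from the pose commanded when the call began, along the tool's axes at that moment; what a row does not reach only later rows make up. A row lasts 1/10 s, in which the tool goes at most 50 mm and 8.59 degrees, less where a joint would pass 70% of its speed; a pose out of reach is approached as far as the arm can. A call with a gripper value outside its range is refused whole. The fingers move at their own pace and stop on an object; "force" is the grip in N (left out, the last holds). Time passes only in rows, so rows that repeat a pose let the fingers close. It gives the time, the measured TCP pose, the force, the opening and the grip force at its end, in the units of the state.
- get_obs(): the state, without advancing time (a new reading comes with each control period).
- read_camera(name): name is "scene" or "top"; returns a dict with "img" (400x640x3 uint8, red, green, blue), "camera_matrix" (3x3 intrinsics, pixels), "k1" (the pictures are not rectified: a ray, as slopes to the right and down, at radius r is drawn at 1 + k1 r^2 times it, then the intrinsics apply), "pose" (4x4, takes a point from camera to world coordinates). Camera axes: x right, y down, z forward; pixel columns grow to the right and rows downward; lengths in m; the calibration is good to about 2 mm. A picture is of the moment at which its call begins. There is no depth.
- hand_in(): hands the job in; it is judged then, once.
The state is a dict: "t": time; "q": joint angles; "joint_vel": joint speeds; "joint_torque": joint torques, N m; "eef_pos": TCP position; "tool_rot": TCP orientation; "contact_force": force on the tool from outside, world axes, zero at the start; "torque": the same for the moment, N m; "gripper_width": opening from 0.0 (shut) to 1.0 (fully open); "grasp_force": force on a finger pad.
Only numpy, scipy, OpenCV 4.12 (cv2) and the standard library are available. Lean on these libraries where they do the work, as an engineer would, in place of code of your own. Each camera call takes 0.05 s, during which the arm holds its last target. There are 200 camera calls.

## Working session

There is one attempt and no reset: what is moved stays moved. The work goes in short steps, Python scripts to look and compute and a tool call to move; the robot and the scene stay as the last step left them, time stands still between calls to the robot, and variables do not carry over. Pictures are saved under pics/ and viewed, at most 14 in all, crops included, and the job is handed in when it is done.

Besides the shell and the picture viewer there is one more tool, called after "Emit:" as a command line: name --argument value ..., lists and objects as JSON in quotes. arm_command: Moves the arm, as the interface text tells. Its arguments: {"type":"object","properties":{"commands":{"type":"array","items":{"type":"number"}},"force":{"type":"number"}},"required":["commands"]}

```bash
mkdir -p pics; ls; cat > h.py <<'E'
import numpy as np, cv2
from station import get_obs, read_camera
def ray(c,u,v):
    K=c["camera_matrix"]; k=c["k1"]
    d=np.array([k,0,0,0,0],float)
    p=np.array([(u-K[0,2])/K[0,0],(v-K[1,2])/K[1,1]]);s=p.copy()
    for _ in range(30): s=p/(1+k*(s@s))
    T=np.array(c["pose"]); return T[:3,3],T[:3,:3]@np.array([s[0],s[1],1])
def onz(c,u,v,z):
    o,d=ray(c,u,v); return o+d*(z-o[2])/d[2]
def proj(c,P):
    K=c["camera_matrix"];T=np.array(c["pose"]);q=T[:3,:3].T@(np.array(P)-T[:3,3]);s=q[:2]/q[2];s=s*(1+c["k1"]*(s@s))
    return np.array([K[0,0]*s[0]+K[0,2],K[1,1]*s[1]+K[1,2]])
E
python3 - <<'E'
from h import *
for n in("scene","top"):
    c=read_camera(n); c={k:(np.array(v) if k!="k1" else v) for k,v in c.items()}
    cv2.imwrite(f"pics/{n}0.png",c["img"][:,:,::-1]); np.save(f"{n}0.npy",c,allow_pickle=True)
    print(n,c["camera_matrix"].tolist(),c["k1"],c["pose"].round(3).tolist())
o=get_obs(); print(o["t"],o["eef_pos"],o["tool_rot"],o["gripper_width"])
E
```

```text
pics
scene [[404.079025514967, 0.0, 319.04002923610807], [0.0, 404.079025514967, 211.4953136078092], [0.0, 0.0, 1.0]] -0.10145598596249801 [[-0.867, -0.214, 0.45, 0.072], [-0.498, 0.382, -0.778, 0.757], [-0.005, -0.899, -0.438, 0.546], [0.0, 0.0, 0.0, 1.0]]
top [[439.7559045748422, 0.0, 326.5678071186586], [0.0, 439.7559045748422, 201.61685281679638], [0.0, 0.0, 1.0]] 0.01419207801211609 [[-0.005, -0.992, 0.128, 0.432], [-1.0, 0.002, -0.026, -0.145], [0.026, -0.128, -0.991, 1.174], [0.0, 0.0, 0.0, 1.0]]
0.1 [ 0.18108575 -0.64970289  0.23041097] [-8.06936214e-04  9.90775196e-01  1.35513211e-01 -1.70707093e-04] 0.999444504642397
```

View pics/top0.png

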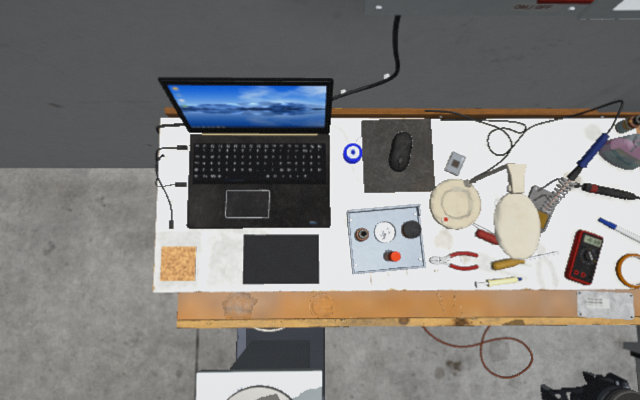

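View pics/scene0.png

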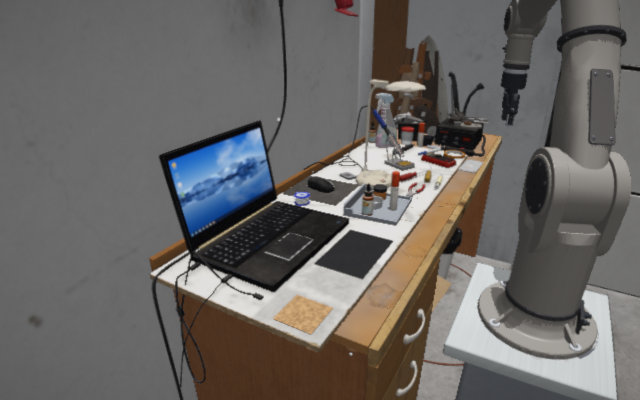

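The top view shows the caddy around (386,240): tin (384,232), marker with red cap (394,256) at the front, dropper (361,235) on the left, pot (411,229) on the right. The mat is at (281,259), the cork pad at (178,263) and the lamp at (455–520,200–225). The scene view agrees.

```bash
python3 - <<'E'
from h import *
T=np.load("top0.npy",allow_pickle=True).item();S=np.load("scene0.npy",allow_pickle=True).item()
def rect(c,m,z,name):
    cs,_=cv2.findContours(m.astype(np.uint8),0,1); k=max(cs,key=cv2.contourArea)
    P=np.array([onz(c,*p[0],z)[:2] for p in k],np.float32)*1000
    r=cv2.minAreaRect(P); print(name,np.round(r[0]),np.round(r[1]),round(r[2],1)); return r
im=T["img"].astype(int); hsv=cv2.cvtColor(T["img"],cv2.COLOR_RGB2HSV)
def box(m,u0,u1,v0,v1):
    z=np.zeros_like(m);z[v0:v1,u0:u1]=m[v0:v1,u0:u1];return z
rect(T,box((hsv[...,1]>70)&(hsv[...,0]<25),150,210,235,292),.003,"pad")
rect(T,box(hsv[...,2]<90,235,330,230,292),.003,"mat")
m=box((hsv[...,1]>18)&(hsv[...,0]>90)&(hsv[...,0]<125),340,432,198,280)
rect(T,m,.014,"caddy(z.014)")
for z in(.0,.038): rect(T,m,z,f"caddy z{z}")
red=box((hsv[...,1]>130)&((hsv[...,0]<12)|(hsv[...,0]>170)),380,408,246,266)
v,u=np.nonzero(red);print("cap",u.mean(),v.mean(),len(u),onz(T,u.mean(),v.mean(),.12))
for n,c,b in(("t",T,(335,195,435,285)),("s",S,(330,160,430,235))):
    x=c["img"][b[1]:b[3],b[0]:b[2]];cv2.imwrite(f"pics/{n}c.png",cv2.resize(x,None,fx=6,fy=6,interpolation=2)[:,:,::-1])
# lamp head rough from both views
def tri(a,b):
    o1,d1=ray(T,*a);o2,d2=ray(S,*b);s=np.linalg.lstsq(np.c_[d1,-d2],o2-o1,rcond=None)[0];p,q=o1+s[0]*d1,o2+s[1]*d2;return ((p+q)/2).round(3),np.linalg.norm(p-q).round(3)
print("lamp head",tri((517,225),(405,88)))
E
```

```text
pad [422. 214.] [89. 88.] 89.5
mat [432. -54.] [196. 125.] 89.8
caddy(z.014) [ 484. -332.] [168. 195.] 4.5
caddy z0.0 [ 485. -334.] [170. 197.] 4.5
caddy z0.038 [ 483. -328.] [164. 191.] 4.5
cap 393.6630434782609 255.97826086956522 92 [ 0.43691279 -0.33220736  0.12      ]
lamp head (array([ 0.494, -0.531,  0.341]), np.float64(0.0))
```

View pics/tc.png

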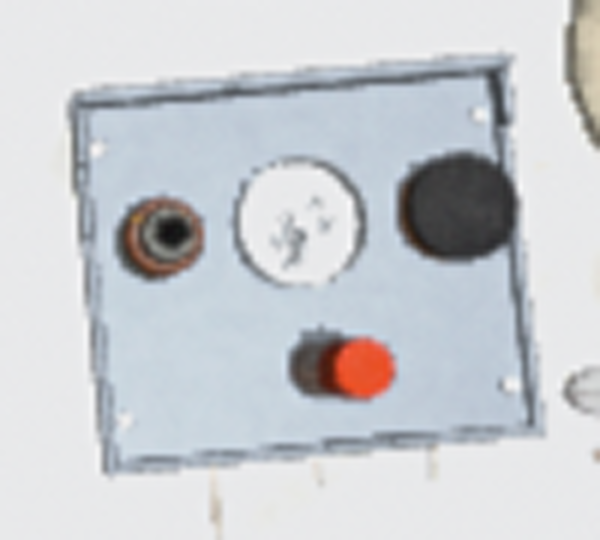

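View pics/sc.png

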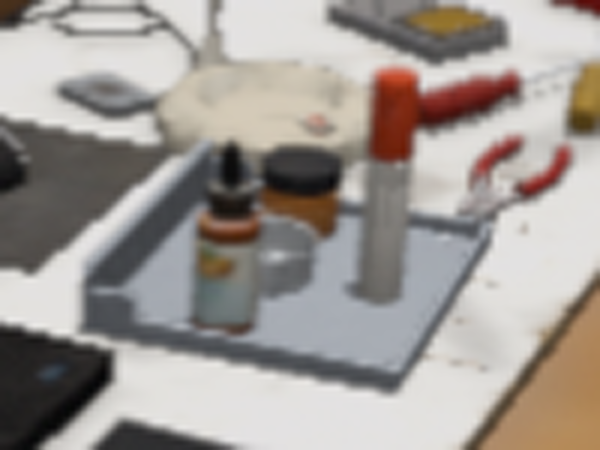

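```bash
python3 - <<'E'
from h import *
T=np.load("top0.npy",allow_pickle=True).item();S=np.load("scene0.npy",allow_pickle=True).item()
a=np.radians(4.5);R=np.array([[np.cos(a),-np.sin(a)],[np.sin(a),np.cos(a)]]);C=np.array([.4845,-.333])
E=dict(tin=(301,222,.026,(16,0)),drop=(172,232,.106,(16,64)),pot=(460,205,.045,(16,-64)),mark=(363,368,.126,(-46,0)))
for n,(x,y,z,e) in E.items():
    u,v=335+(x+.5)/6-.5,195+(y+.5)/6-.5
    p=onz(T,u,v,z); print(n,(p*1000).round(1),"expected",((C+R@np.array(e)/1000)*1000).round(1))
# scene rays: tops
for n,(x,y),z in(("mark",(397,75),.126),("drop",(232,145),.106),("pot",(302,160),.045)):
    u,v=330+(x+.5)/6-.5,160+(y+.5)/6-.5; print("scene",n,(onz(S,u,v,z)*1000).round(1))
E
```

```text
tin [ 500.8 -327.1   26. ] expected [ 500.5 -331.7]
drop [ 492.2 -261.8  106. ] expected [ 495.4 -267.9]
pot [ 506.8 -392.9   45. ] expected [ 505.5 -395.5]
mark [ 437.  -334.5  126. ] expected [ 438.6 -336.6]
scene mark [ 437.7 -333.3  126. ]
scene drop [ 491.1 -253.7  106. ]
scene pot [ 507.3 -392.5   45. ]
```

Emit:
arm_command --commands '[-0.05,-0.03,-0.02,0,0,-8,1,-0.05,-0.07,-0.03,0,0,-16,1,-0.05,-0.11,-0.03,0,0,-24,1,-0.05,-0.15,-0.03,0,0,-32,1,-0.05,-0.18,-0.03,0,0,-40,1,-0.05,-0.2,-0.03,0,0,-48,1,-0.05,-0.2,-0.03,0,0,-56,1,-0.05,-0.2,-0.03,0,0,-64,1]'

```text
t: 0.9
eef_pos: [0.079, -0.4701, 0.2613]
tool_rot: [-0.0, 0.767, 0.642, -0.0]
contact_force: [0.0, 0.4, 0.8]
gripper_width: 1.003
grasp_force: 0.0
```

Emit:
arm_command --commands '[0.025,0.041,0,0,0,-2,0.7,0.05,0.082,0,0,0,-4,0.7,0.075,0.123,0,0,0,-6,0.7,0.1,0.164,0,0,0,-8,0.7,0.125,0.205,0,0,0,-10,0.7,0.15,0.247,0,0,0,-10.4,0.7,0.175,0.288,0,0,0,-10.4,0.7,0.2,0.329,0,0,0,-10.4,0.7]'

```text
t: 1.7
eef_pos: [0.4405, -0.3329, 0.2611]
tool_rot: [-0.0, 0.707, 0.707, -0.0]
contact_force: [0.3, -0.6, 0.9]
gripper_width: 0.7
grasp_force: 0.0
```

```bash
python3 - <<'E'
from h import *
o=get_obs(); print(o["t"],o["eef_pos"],o["tool_rot"],o["gripper_width"],np.round(o["q"],2))
c=read_camera("top"); cv2.imwrite("pics/a.png",cv2.resize(c["img"][150:320,250:520],None,fx=2.5,fy=2.5)[:,:,::-1])
E
```

```text
1.7 [ 0.4405308  -0.33288449  0.26108353] [-1.60074315e-04  7.07393981e-01  7.06819438e-01 -1.12869372e-04] 0.7001231364519199 [ 0.89  0.28 -0.43  1.79  0.13  1.1   0.41]
```

View pics/a.png

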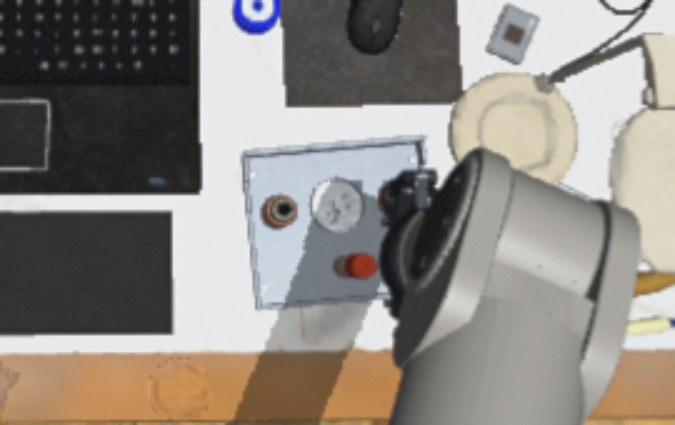

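The arm stands above the caddy in free space. One finger shows at crop (415,190), as expected for fingers closing along x, and the marker cap at crop (360,265) is untouched.

Emit:
arm_command --commands '[0,-0.001,0.045,0,0,0,0.6,0,-0.001,0.09,0,0,0,0.6,0,-0.001,0.135,0,0,0,0.6,0,-0.001,0.165,0,0,0,0.6,0,-0.001,0.177,0,0,0,0.6,0,-0.001,0.177,0,0,0,0.3,0,-0.001,0.177,0,0,0,0.2,0,-0.001,0.177,0,0,0,0.2]' --force 30

```text
t: 2.55
eef_pos: [0.4393, -0.3346, 0.0861]
tool_rot: [0.002, 0.707, 0.707, 0.0]
contact_force: [0.8, 0.3, -0.6]
gripper_width: 0.287
grasp_force: 30.2
```

Emit:
arm_command --commands '[0,0,0,0,0,0,0.1,0,0,0,0,0,0,0.1,0,0,0,0,0,0,0.1,0,0,0,0,0,0,0.1]'

```text
t: 2.95
eef_pos: [0.4387, -0.3343, 0.0853]
tool_rot: [0.001, 0.707, 0.707, 0.0]
contact_force: [-2.1, -0.2, 6.2]
gripper_width: 0.291
grasp_force: 30.9
```

Emit:
arm_command --commands '[0,0,-0.02,0,0,0,0.1,0,0,-0.05,0,0,0,0.1,0.015,0,-0.08,0,0,0,0.1,0.045,-0.001,-0.09,0,0,0,0.1,0.085,-0.002,-0.09,0,0,0,0.1,0.13,-0.003,-0.09,0,0,0,0.1,0.175,-0.004,-0.09,0,0,0,0.1,0.22,-0.005,-0.09,0,0,0,0.1]'

```text
t: 3.75
eef_pos: [0.4329, -0.1122, 0.1745]
tool_rot: [0.0, 0.707, 0.707, 0.0]
contact_force: [1.0, 1.2, -0.6]
gripper_width: 0.288
grasp_force: 30.3
```

Emit:
arm_command --commands '[0.045,-0.001,0,0,0,0,0.1,0.085,-0.001,0,0,0,0,0.1,0.12,-0.002,0,0,0,0,0.1,0.14,-0.002,0,0,0,0,0.1,0.144,-0.002,0.02,0,0,0,0.1,0.144,-0.002,0.05,0,0,0,0.1,0.144,-0.002,0.075,0,0,0,0.1,0.144,-0.002,0.085,0,0,0,0.1]'

```text
t: 4.55
eef_pos: [0.4298, 0.03, 0.0875]
tool_rot: [-0.001, 0.707, 0.707, -0.001]
contact_force: [-0.8, -0.3, -0.2]
gripper_width: 0.291
grasp_force: 30.3
```

Emit:
arm_command --commands '[0,0,0.002,0,0,0,0.1,0,0,0.004,0,0,0,0.1,0,0,0.0055,0,0,0,0.1,0,0,0.0055,0,0,0,0.1]'

```text
t: 4.95
eef_pos: [0.4319, 0.0301, 0.0845]
tool_rot: [0.001, 0.707, 0.707, 0.0]
contact_force: [-0.3, -0.9, -0.5]
gripper_width: 0.294
grasp_force: 30.3
```

Emit:
arm_command --commands '[0,0,0.001,0,0,0,0.1,0,0,0.001,0,0,0,0.1]'

```text
t: 5.15
eef_pos: [0.4322, 0.0302, 0.0842]
tool_rot: [0.001, 0.707, 0.707, 0.0]
contact_force: [-3.4, -0.3, 13.4]
gripper_width: 0.291
grasp_force: 31.7
```

Emit:
arm_command --commands '[0,0,-0.0005,0,0,0,0.1,0,0,-0.0005,0,0,0,0.35,0,0,-0.0005,0,0,0,0.5,0,0,-0.0005,0,0,0,0.6,0,0,-0.0005,0,0,0,0.6,0,0,-0.03,0,0,0,0.6,0,0,-0.07,0,0,0,0.6,0,0,-0.11,0,0,0,0.6]'

```text
t: 5.95
eef_pos: [0.4306, 0.0303, 0.1937]
tool_rot: [-0.001, 0.707, 0.707, -0.0]
contact_force: [1.1, 0.5, 0.1]
gripper_width: 0.601
grasp_force: 0.0
```

```bash
python3 - <<'E'
from h import *
print(get_obs()["eef_pos"])
for n in("scene",):
    c=read_camera(n); cv2.imwrite("pics/b.png",cv2.resize(c["img"][140:320,250:450],None,fx=3,fy=3)[:,:,::-1])
E
```

```text
[0.43059288 0.03034357 0.19365751]
```

View pics/b.png

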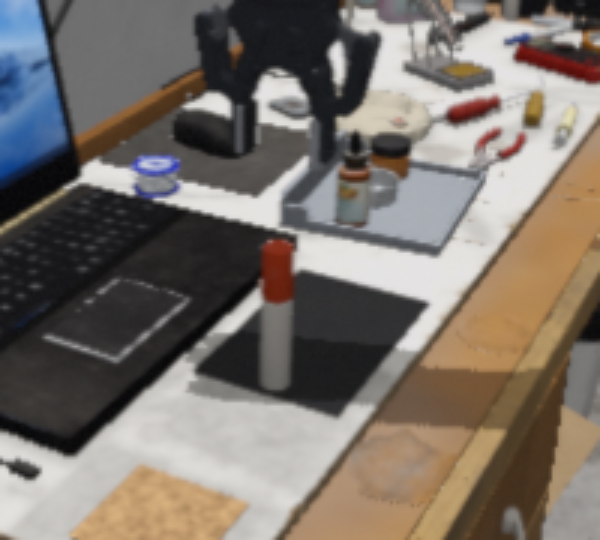

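The marker stands upright on the mat at crop (276,380). Next is the dropper.

Emit:
arm_command --commands '[-0.04,0.008,0,0,0,0,0.6,-0.085,0.018,0,0,0,0,0.6,-0.13,0.028,0,0,0,0,0.6,-0.175,0.038,0,0,0,0,0.6,-0.22,0.048,0,0,0,0,0.6,-0.26,0.056,0,0,0,0,0.6,-0.285,0.061,0,0,0,0,0.6,-0.292,0.062,0,0,0,0,0.6]'

```text
t: 6.8
eef_pos: [0.4928, -0.2655, 0.1922]
tool_rot: [0.0, 0.709, 0.705, -0.0]
contact_force: [-0.5, -0.3, 0.5]
gripper_width: 0.602
grasp_force: 0.0
```

Emit:
arm_command --commands '[0,0,0.03,0,0,0,0.6,0,0,0.07,0,0,0,0.6,0,0,0.11,0,0,0,0.6,0,0,0.14,0,0,0,0.6,0,0,0.152,0,0,0,0.6,0,0,0.152,0,0,0,0.6]'

```text
t: 7.4
eef_pos: [0.4923, -0.2605, 0.0396]
tool_rot: [-0.002, 0.707, 0.707, -0.0]
contact_force: [-0.2, 0.3, 0.3]
gripper_width: 0.6
grasp_force: 0.0
```

Emit:
arm_command --commands '[0,0,0,0,0,0,0.45,0,0,0,0,0,0,0.35,0,0,0,0,0,0,0.2,0,0,0,0,0,0,0.2,0,0,0,0,0,0,0.2,0,0,0,0,0,0,0.2]' --force 30

```text
t: 8.0
eef_pos: [0.4947, -0.2622, 0.0426]
tool_rot: [0.002, 0.707, 0.707, 0.001]
contact_force: [0.7, 1.0, 7.3]
gripper_width: 0.367
grasp_force: 30.3
```

Emit:
arm_command --commands '[0,0,-0.02,0,0,0,0.2,0,0,-0.05,0,0,0,0.2,0.01,-0.003,-0.075,0,0,0,0.2,0.04,-0.012,-0.08,0,0,0,0.2,0.08,-0.024,-0.08,0,0,0,0.2,0.125,-0.036,-0.08,0,0,0,0.2,0.165,-0.048,-0.08,0,0,0,0.2,0.195,-0.057,-0.08,0,0,0,0.2]'

```text
t: 8.8
eef_pos: [0.4352, -0.0646, 0.1213]
tool_rot: [0.0, 0.707, 0.708, 0.0]
contact_force: [0.3, 0.1, -0.1]
gripper_width: 0.364
grasp_force: 30.2
```

Emit:
arm_command --commands '[0.015,-0.004,0,0,0,0,0.2,0.022,-0.005,0.01,0,0,0,0.2,0.022,-0.005,0.04,0,0,0,0.2,0.022,-0.005,0.065,0,0,0,0.2,0.022,-0.005,0.075,0,0,0,0.2,0.022,-0.005,0.079,0,0,0,0.2,0.022,-0.005,0.079,0,0,0,0.2,0.022,-0.005,0.079,0,0,0,0.2]'

```text
t: 9.6
eef_pos: [0.4321, -0.0449, 0.0426]
tool_rot: [0.001, 0.707, 0.707, 0.001]
contact_force: [-0.0, 0.4, -0.9]
gripper_width: 0.363
grasp_force: 30.2
```

Emit:
arm_command --commands '[0,0,0.001,0,0,0,0.2,0,0,0.001,0,0,0,0.2]'

```text
t: 9.8
eef_pos: [0.4321, -0.045, 0.0415]
tool_rot: [0.001, 0.707, 0.707, 0.001]
contact_force: [-0.3, -0.7, 3.9]
gripper_width: 0.369
grasp_force: 30.5
```

Emit:
arm_command --commands '[0,0,0,0,0,0,0.4,0,0,0,0,0,0,0.5,0,0,0,0,0,0,0.6,0,0,0,0,0,0,0.7,0,0,-0.02,0,0,0,0.7,0,0,-0.055,0,0,0,0.7,0,0,-0.095,0,0,0,0.7,0,0,-0.13,0,0,0,0.7]'

```text
t: 10.6
eef_pos: [0.4311, -0.0446, 0.1723]
tool_rot: [-0.0, 0.707, 0.707, 0.0]
contact_force: [0.5, 0.1, -0.6]
gripper_width: 0.701
grasp_force: 0.0
```

Emit:
arm_command --commands '[-0.04,0.009,0,0,0,0,0.7,-0.085,0.018,0,0,0,0,0.7,-0.13,0.028,0,0,0,0,0.7,-0.175,0.038,0,0,0,0,0.7,-0.22,0.048,0,0,0,0,0.7,-0.265,0.058,0,0,0,0,0.7,-0.305,0.067,0,0,0,0,0.7,-0.347,0.075,0,0,0,0,0.7]'

```text
t: 11.4
eef_pos: [0.5062, -0.3933, 0.1705]
tool_rot: [-0.0, 0.707, 0.707, 0.0]
contact_force: [-1.1, -0.4, 1.1]
gripper_width: 0.699
grasp_force: 0.0
```

```bash
python3 - <<'E'
from h import *
print(get_obs()["eef_pos"])
c=read_camera("scene"); cv2.imwrite("pics/c.png",cv2.resize(c["img"][80:280,270:470],None,fx=3,fy=3)[:,:,::-1])
E
```

```text
[ 0.50617699 -0.39331528  0.17047485]
```

View pics/c.png

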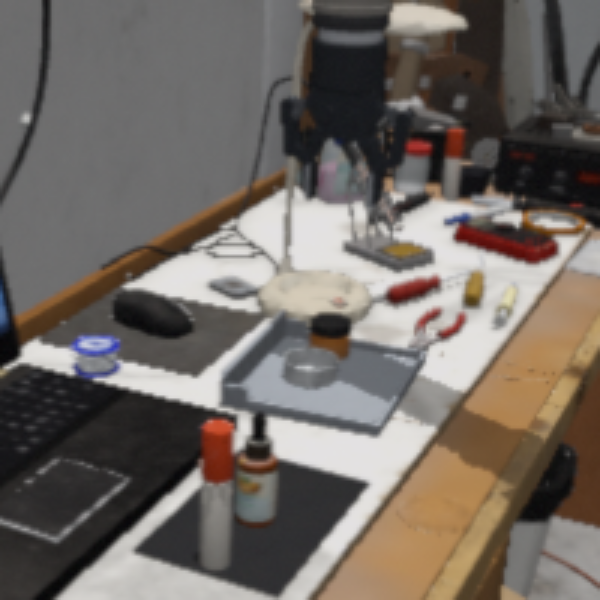

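Marker and dropper stand on the mat (crop (216,560) and (257,510)), and the gripper is above the pot, clear of the lamp.

Emit:
arm_command --commands '[0,0,0.03,0,0,0,0.7,0,0,0.07,0,0,0,0.7,0,0,0.11,0,0,0,0.7,0,0,0.14,0,0,0,0.7,0,0,0.155,0,0,0,0.7,0,0,0.158,0,0,0,0.7,0,0,0.158,0,0,0,0.7]'

```text
t: 12.15
eef_pos: [0.5066, -0.392, 0.0134]
tool_rot: [0.0, 0.707, 0.707, 0.0]
contact_force: [0.6, 0.4, 0.7]
gripper_width: 0.699
grasp_force: 0.0
```

Emit:
arm_command --commands '[0,0,0,0,0,0,0.6,0,0,0,0,0,0,0.5,0,0,0,0,0,0,0.4,0,0,0,0,0,0,0.4,0,0,0,0,0,0,0.4]' --force 30

```text
t: 12.65
eef_pos: [0.5075, -0.3927, 0.0149]
tool_rot: [0.002, 0.707, 0.707, 0.0]
contact_force: [-1.4, 1.4, 6.6]
gripper_width: 0.539
grasp_force: 30.6
```

Emit:
arm_command --commands '[0,0,-0.02,0,0,0,0.4,0,0,-0.05,0,0,0,0.4,0.01,-0.003,-0.075,0,0,0,0.4,0.045,-0.013,-0.08,0,0,0,0.4,0.09,-0.025,-0.08,0,0,0,0.4,0.135,-0.037,-0.08,0,0,0,0.4,0.18,-0.049,-0.08,0,0,0,0.4,0.22,-0.06,-0.08,0,0,0,0.4]'

```text
t: 13.45
eef_pos: [0.4456, -0.1699, 0.0935]
tool_rot: [0.001, 0.707, 0.707, 0.0]
contact_force: [0.9, -0.2, -0.5]
gripper_width: 0.538
grasp_force: 31.0
```

Emit:
arm_command --commands '[0.035,-0.01,0,0,0,0,0.4,0.05,-0.0145,0.005,0,0,0,0.4,0.052,-0.0145,0.03,0,0,0,0.4,0.052,-0.0145,0.06,0,0,0,0.4,0.052,-0.0145,0.074,0,0,0,0.4,0.052,-0.0145,0.077,0,0,0,0.4,0.052,-0.0145,0.079,0,0,0,0.4,0.052,-0.0145,0.079,0,0,0,0.4]'

```text
t: 14.25
eef_pos: [0.4324, -0.12, 0.0145]
tool_rot: [0.001, 0.707, 0.707, 0.0]
contact_force: [0.6, 0.3, -1.2]
gripper_width: 0.539
grasp_force: 31.0
```

Emit:
arm_command --commands '[0,0,0.001,0,0,0,0.4,0,0,0.001,0,0,0,0.4]'

```text
t: 14.45
eef_pos: [0.4325, -0.1201, 0.0138]
tool_rot: [0.001, 0.707, 0.707, 0.0]
contact_force: [-0.9, -0.3, 4.0]
gripper_width: 0.536
grasp_force: 31.4
```

Emit:
arm_command --commands '[0,0,0,0,0,0,0.6,0,0,0,0,0,0,0.7,0,0,0,0,0,0,0.75,0,0,0,0,0,0,0.8,0,0,-0.02,0,0,0,0.8,0,0,-0.055,0,0,0,0.8,0,0,-0.1,0,0,0,0.8,0,0,-0.13,0,0,0,0.8]'

```text
t: 15.25
eef_pos: [0.4323, -0.1197, 0.1451]
tool_rot: [0.001, 0.707, 0.707, 0.001]
contact_force: [0.7, -1.4, -0.3]
gripper_width: 0.8
grasp_force: 0.0
```

Emit:
arm_command --commands '[-0.04,0.013,0,0,0,0,0.8,-0.085,0.028,0,0,0,0,0.8,-0.13,0.043,0,0,0,0,0.8,-0.17,0.056,0,0,0,0,0.8,-0.2,0.066,0,0,0,0,0.8,-0.2075,0.068,0,0,0,0,0.8,-0.2075,0.068,0.03,0,0,0,0.8,-0.2075,0.068,0.06,0,0,0,0.8]'

```text
t: 16.05
eef_pos: [0.5002, -0.3273, 0.0827]
tool_rot: [0.001, 0.707, 0.707, 0.0]
contact_force: [0.7, 0.8, -0.4]
gripper_width: 0.797
grasp_force: 0.0
```

```bash
python3 - <<'E'
from h import *
print(get_obs()["eef_pos"])
c=read_camera("scene"); cv2.imwrite("pics/d.png",cv2.resize(c["img"][110:310,260:460],None,fx=3,fy=3)[:,:,::-1])
E
```

```text
[ 0.50016756 -0.32731939  0.08267057]
```

View pics/d.png

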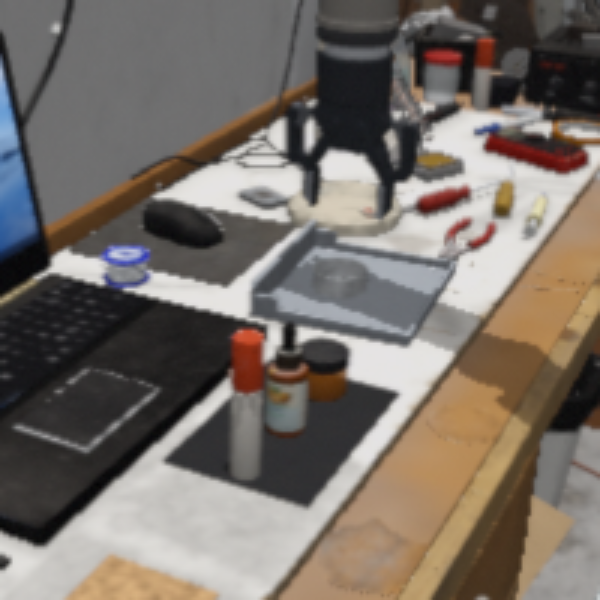

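All three stand on the mat ((247,470), (286,425), (325,390)), and the gripper hovers over the tin at (340,275). I'll estimate the tip height before descending.

```bash
python3 - <<'E'
from h import *
c=np.load("scene0.npy",allow_pickle=True).item()
for x in(.466,.5345):
  for z in(.083,.093,.103): 
    p=proj(c,[x,-.3165,z]); print(x,z,((p-[260,110])*3).round())
E
```

```text
0.466 0.083 [372. 227.]
0.466 0.093 [372. 217.]
0.466 0.103 [373. 208.]
0.5345 0.083 [309. 214.]
0.5345 0.093 [310. 205.]
0.5345 0.103 [310. 196.]
```

Emit:
arm_command --commands '[0,0,0.03,0,0,0,0.8,0,0,0.055,0,0,0,0.8,0,0,0.07,0,0,0,0.8,0,0,0.076,0,0,0,0.8,0,0,0.079,0,0,0,0.8,0,0,0.079,0,0,0,0.8]'

```text
t: 16.7
eef_pos: [0.5002, -0.3274, 0.0045]
tool_rot: [0.0, 0.707, 0.707, 0.0]
contact_force: [-0.2, -0.9, -0.1]
gripper_width: 0.801
grasp_force: 0.0
```

Emit:
arm_command --commands '[0,0,0,0,0,0,0.7,0,0,0,0,0,0,0.6,0,0,0,0,0,0,0.55,0,0,0,0,0,0,0.55,0,0,0,0,0,0,0.55]' --force 30

```text
t: 17.2
eef_pos: [0.5005, -0.3278, 0.0053]
tool_rot: [0.001, 0.707, 0.707, 0.0]
contact_force: [-1.4, 0.4, 5.2]
gripper_width: 0.646
grasp_force: 31.6
```

Emit:
arm_command --commands '[0,0,-0.02,0,0,0,0.55,0,0,-0.05,0,0,0,0.55,0,0,-0.09,0,0,0,0.55,0.01,0,-0.13,0,0,0,0.55,0.04,-0.005,-0.155,0,0,0,0.55,0.08,-0.01,-0.165,0,0,0,0.55,0.125,-0.018,-0.165,0,0,0,0.55,0.17,-0.025,-0.165,0,0,0,0.55]'

```text
t: 18.0
eef_pos: [0.4747, -0.1561, 0.1702]
tool_rot: [0.001, 0.708, 0.707, 0.0]
contact_force: [0.7, 1.0, -0.1]
gripper_width: 0.643
grasp_force: 32.3
```

Emit:
arm_command --commands '[0.045,-0.007,0,0,0,0,0.55,0.09,-0.014,0,0,0,0,0.55,0.135,-0.02,0,0,0,0,0.55,0.18,-0.027,0,0,0,0,0.55,0.225,-0.033,0,0,0,0,0.55,0.27,-0.04,0,0,0,0,0.55,0.315,-0.046,0,0,0,0,0.55,0.35,-0.051,0,0,0,0,0.55]'

```text
t: 18.8
eef_pos: [0.4234, 0.1955, 0.1698]
tool_rot: [0.0, 0.707, 0.708, 0.001]
contact_force: [0.6, -0.0, -0.6]
gripper_width: 0.649
grasp_force: 32.3
```

Emit:
arm_command --commands '[0.018,-0.002,0,0,0,0,0.55,0.0215,-0.0025,0.02,0,0,0,0.55,0.0215,-0.0025,0.06,0,0,0,0.55,0.0215,-0.0025,0.1,0,0,0,0.55,0.0215,-0.0025,0.135,0,0,0,0.55,0.0215,-0.0025,0.145,0,0,0,0.55,0.0215,-0.0025,0.145,0,0,0,0.55]'

```text
t: 19.5
eef_pos: [0.4208, 0.2139, 0.0234]
tool_rot: [-0.0, 0.707, 0.707, -0.001]
contact_force: [-0.3, -0.8, -0.3]
gripper_width: 0.647
grasp_force: 32.3
```

```bash
python3 - <<'E'
from h import *
print(get_obs()["eef_pos"])
c=read_camera("top"); x=cv2.resize(c["img"][225:300,140:240],None,fx=5,fy=5)
d=read_camera("scene"); y=cv2.resize(d["img"][250:350,240:360],None,fx=4,fy=4)
h=min(x.shape[0],y.shape[0]);cv2.imwrite("pics/e.png",np.hstack([x[:h,:400],y[:h,:400]])[:,:,::-1])
E
```

```text
[0.42084369 0.21393498 0.02337572]
```

View pics/e.png

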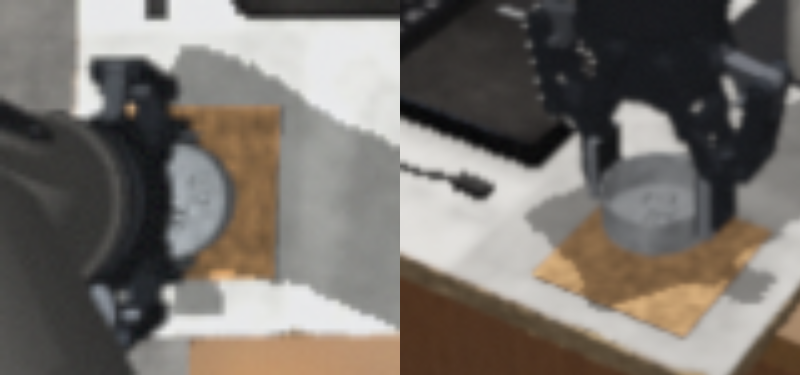

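The tin hangs level just above the pad, with its right edge at (235,200) inside the pad edge at x=281. Now I'll lower it.

Emit:
arm_command --commands '[0,0.001,0.008,0,0,0,0.55,0,0.001,0.014,0,0,0,0.55,0,0.001,0.018,0,0,0,0.55,0,0.001,0.0195,0,0,0,0.55,0,0.001,0.0195,0,0,0,0.55]'

```text
t: 20.1
eef_pos: [0.4224, 0.2141, 0.0044]
tool_rot: [0.0, 0.707, 0.707, -0.0]
contact_force: [0.6, 0.5, -0.5]
gripper_width: 0.649
grasp_force: 32.3
```

Emit:
arm_command --commands '[0,0,0.001,0,0,0,0.55,0,0,0.001,0,0,0,0.55]'

```text
t: 20.3
eef_pos: [0.4224, 0.2141, 0.0042]
tool_rot: [0.001, 0.707, 0.707, -0.0]
contact_force: [-3.7, -2.4, 14.5]
gripper_width: 0.647
grasp_force: 33.9
```

Emit:
arm_command --commands '[0,0,-0.0005,0,0,0,0.7,0,0,-0.0005,0,0,0,0.75,0,0,-0.0005,0,0,0,0.8,0,0,-0.02,0,0,0,0.8,0,0,-0.06,0,0,0,0.8,0,0,-0.11,0,0,0,0.8,0,0,-0.15,0,0,0,0.8,0,0,-0.165,0,0,0,0.75]'

```text
t: 21.1
eef_pos: [0.4239, 0.2154, 0.172]
tool_rot: [0.001, 0.707, 0.707, 0.003]
contact_force: [0.5, 0.2, -0.6]
gripper_width: 0.75
grasp_force: 0.0
```

Emit:
arm_command --commands '[-0.035,0.001,0,0,0,0,0.7,-0.08,0.002,0,0,0,0,0.7,-0.125,0.004,0,0,0,0,0.7,-0.17,0.005,0,0,0,0,0.7,-0.215,0.006,0,0,0,0,0.7,-0.26,0.008,0,0,0,0,0.7,-0.3,0.009,0,0,0,0,0.7,-0.334,0.01,0,0,0,0,0.7]'

```text
t: 21.9
eef_pos: [0.4317, -0.1223, 0.1682]
tool_rot: [0.0, 0.708, 0.706, -0.0]
contact_force: [1.2, -0.5, 0.2]
gripper_width: 0.697
grasp_force: 0.0
```

```bash
python3 - <<'E'
from h import *
print(get_obs()["eef_pos"])
c=read_camera("top"); x=c["img"][225:310,140:300]
cv2.imwrite("pics/f.png",cv2.resize(x,None,fx=5,fy=5,interpolation=2)[:,:,::-1])
T=c
for p in [(-1,-1),(1,1)]: pass
print("pad centre px",((proj(c,[.422,.214,.003])-[139.5,224.5])*5-.5),"tin rim centre if centred",((proj(c,[.422,.214,.025])-[139.5,224.5])*5-.5))
E
```

```text
[ 0.43171959 -0.1223096   0.16820524]
pad centre px [190.364873   192.46178931] tin rim centre if centred [177.04513651 192.92632428]
```

View pics/f.png

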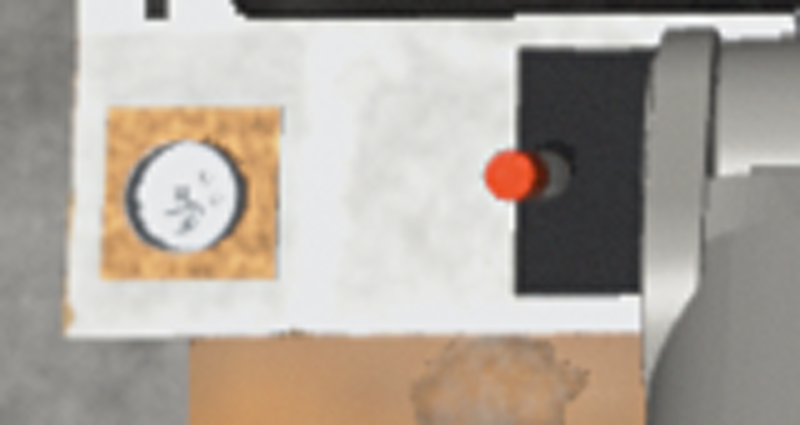

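The tin sits on the pad with its outline centre at about (186,196) against the pad centre (192,192). Allowing for its height, it is centred within 2 mm. Next I fetch the pot.

Emit:
arm_command --commands '[0,0,0.03,0,0,0,0.7,0,0,0.07,0,0,0,0.7,0,0,0.11,0,0,0,0.7,0,0,0.14,0,0,0,0.7,0,0,0.154,0,0,0,0.7,0,0,0.156,0,0,0,0.7,0,0,0.156,0,0,0,0.7]'

```text
t: 22.65
eef_pos: [0.4322, -0.1195, 0.0122]
tool_rot: [-0.0, 0.707, 0.707, -0.0]
contact_force: [-0.1, 0.2, 0.4]
gripper_width: 0.703
grasp_force: 0.0
```

Emit:
arm_command --commands '[0,0,0,0,0,0,0.6,0,0,0,0,0,0,0.5,0,0,0,0,0,0,0.4,0,0,0,0,0,0,0.4,0,0,0,0,0,0,0.4]' --force 30

```text
t: 23.15
eef_pos: [0.4331, -0.12, 0.0134]
tool_rot: [0.001, 0.707, 0.707, 0.001]
contact_force: [-1.1, 0.3, 7.1]
gripper_width: 0.538
grasp_force: 30.4
```

Emit:
arm_command --commands '[0,0,-0.02,0,0,0,0.4,0,0,-0.05,0,0,0,0.4,-0.01,0.003,-0.075,0,0,0,0.4,-0.045,0.013,-0.08,0,0,0,0.4,-0.09,0.025,-0.08,0,0,0,0.4,-0.135,0.037,-0.08,0,0,0,0.4,-0.18,0.049,-0.08,0,0,0,0.4,-0.22,0.06,-0.08,0,0,0,0.4]'

```text
t: 23.95
eef_pos: [0.4921, -0.3428, 0.093]
tool_rot: [0.001, 0.708, 0.706, -0.0]
contact_force: [0.0, 0.3, -1.6]
gripper_width: 0.538
grasp_force: 31.0
```

Emit:
arm_command --commands '[-0.035,0.01,0,0,0,0,0.4,-0.05,0.014,0.005,0,0,0,0.4,-0.052,0.014,0.03,0,0,0,0.4,-0.052,0.014,0.06,0,0,0,0.4,-0.052,0.014,0.073,0,0,0,0.4,-0.052,0.014,0.076,0,0,0,0.4,-0.052,0.014,0.077,0,0,0,0.4,-0.052,0.014,0.077,0,0,0,0.4]'

```text
t: 24.75
eef_pos: [0.507, -0.3921, 0.0166]
tool_rot: [0.001, 0.707, 0.707, 0.0]
contact_force: [-0.3, -0.8, -1.3]
gripper_width: 0.539
grasp_force: 31.2
```

Emit:
arm_command --commands '[0,0,0.001,0,0,0,0.4,0,0,0.001,0,0,0,0.4]'

```text
t: 24.95
eef_pos: [0.5065, -0.3922, 0.0152]
tool_rot: [0.001, 0.707, 0.707, 0.0]
contact_force: [-0.0, 0.6, -0.4]
gripper_width: 0.537
grasp_force: 31.2
```

Emit:
arm_command --commands '[0,0.0003,0.0008,0,0,0,0.4,0,0.0003,0.0008,0,0,0,0.4]'

```text
t: 25.15
eef_pos: [0.5067, -0.3922, 0.0146]
tool_rot: [0.0, 0.707, 0.707, -0.0]
contact_force: [-2.3, 0.7, 6.5]
gripper_width: 0.541
grasp_force: 31.6
```

Emit:
arm_command --commands '[0,0,0,0,0,0,0.6,0,0,0,0,0,0,0.65,0,0,0,0,0,0,0.7,0,0,0,0,0,0,0.7,0,0,-0.03,0,0,0,0.7,0,0,-0.07,0,0,0,0.7,0,0,-0.115,0,0,0,0.65,0,0,-0.16,0,0,0,0.6]'

```text
t: 25.95
eef_pos: [0.5061, -0.3916, 0.1748]
tool_rot: [-0.0, 0.707, 0.707, 0.0]
contact_force: [0.8, -0.3, -0.1]
gripper_width: 0.601
grasp_force: 0.0
```

Emit:
arm_command --commands '[0.04,-0.009,0,0,0,0,0.6,0.085,-0.018,0,0,0,0,0.6,0.13,-0.028,0,0,0,0,0.6,0.175,-0.038,0,0,0,0,0.6,0.22,-0.048,0,0,0,0,0.6,0.265,-0.058,0,0,0,0,0.6,0.31,-0.067,0,0,0,0,0.6,0.347,-0.0745,0,0,0,0,0.6]'

```text
t: 26.75
eef_pos: [0.4313, -0.0425, 0.1737]
tool_rot: [0.0, 0.707, 0.707, 0.0]
contact_force: [1.4, 0.2, 0.5]
gripper_width: 0.6
grasp_force: 0.0
```

Emit:
arm_command --commands '[0,0,0.01,0,0,0,0.6,0,0,0.05,0,0,0,0.6,0,0,0.09,0,0,0,0.6,0,0,0.12,0,0,0,0.6,0,0,0.132,0,0,0,0.6,0,0,0.132,0,0,0,0.6]'

```text
t: 27.35
eef_pos: [0.4311, -0.0451, 0.0403]
tool_rot: [-0.001, 0.707, 0.707, -0.001]
contact_force: [0.7, 0.6, -0.0]
gripper_width: 0.6
grasp_force: 0.0
```

Emit:
arm_command --commands '[0,0,0,0,0,0,0.45,0,0,0,0,0,0,0.35,0,0,0,0,0,0,0.2,0,0,0,0,0,0,0.2,0,0,0,0,0,0,0.2]'

```text
t: 27.85
eef_pos: [0.4331, -0.045, 0.0428]
tool_rot: [0.001, 0.707, 0.707, 0.001]
contact_force: [-1.9, 0.1, 9.1]
gripper_width: 0.367
grasp_force: 30.2
```

Emit:
arm_command --commands '[0,0,-0.02,0,0,0,0.2,0,0,-0.05,0,0,0,0.2,-0.01,0.003,-0.075,0,0,0,0.2,-0.04,0.012,-0.08,0,0,0,0.2,-0.08,0.024,-0.08,0,0,0,0.2,-0.125,0.036,-0.08,0,0,0,0.2,-0.165,0.048,-0.08,0,0,0,0.2,-0.195,0.057,-0.08,0,0,0,0.2]'

```text
t: 28.65
eef_pos: [0.4892, -0.2433, 0.1221]
tool_rot: [0.001, 0.708, 0.706, -0.0]
contact_force: [-0.6, 0.1, -0.1]
gripper_width: 0.366
grasp_force: 30.3
```

Emit:
arm_command --commands '[-0.015,0.004,0,0,0,0,0.2,-0.022,0.005,0.01,0,0,0,0.2,-0.022,0.005,0.04,0,0,0,0.2,-0.022,0.005,0.065,0,0,0,0.2,-0.022,0.005,0.073,0,0,0,0.2,-0.022,0.005,0.0765,0,0,0,0.2,-0.022,0.005,0.0765,0,0,0,0.2,-0.022,0.005,0.0765,0,0,0,0.2]'

```text
t: 29.45
eef_pos: [0.4948, -0.2618, 0.0461]
tool_rot: [0.001, 0.707, 0.707, 0.0]
contact_force: [-0.3, -1.0, -0.9]
gripper_width: 0.366
grasp_force: 30.3
```

Emit:
arm_command --commands '[0,0,0.001,0,0,0,0.2,0,0,0.001,0,0,0,0.2]'

```text
t: 29.65
eef_pos: [0.4944, -0.2621, 0.0447]
tool_rot: [0.001, 0.707, 0.707, 0.0]
contact_force: [-0.0, 0.2, -1.2]
gripper_width: 0.363
grasp_force: 30.3
```

Emit:
arm_command --commands '[0,0,0.0008,0,0,0,0.2,0,0,0.0013,0,0,0,0.2]'

```text
t: 29.85
eef_pos: [0.4943, -0.2622, 0.0438]
tool_rot: [0.001, 0.707, 0.707, -0.0]
contact_force: [-4.1, 0.4, 12.9]
gripper_width: 0.365
grasp_force: 31.4
```

Emit:
arm_command --commands '[0,0,-0.0005,0,0,0,0.45,0,0,-0.0005,0,0,0,0.55,0,0,-0.0005,0,0,0,0.6,0,0,-0.0005,0,0,0,0.6,0,0,-0.03,0,0,0,0.6,0,0,-0.07,0,0,0,0.6,0,0,-0.115,0,0,0,0.6,0,0,-0.155,0,0,0,0.6]'

```text
t: 30.65
eef_pos: [0.494, -0.2617, 0.1996]
tool_rot: [0.0, 0.707, 0.707, 0.0]
contact_force: [0.6, -0.1, 0.6]
gripper_width: 0.602
grasp_force: 0.0
```

Emit:
arm_command --commands '[0.04,-0.008,0,0,0,0,0.6,0.085,-0.018,0,0,0,0,0.6,0.13,-0.028,0,0,0,0,0.6,0.175,-0.038,0,0,0,0,0.6,0.22,-0.048,0,0,0,0,0.6,0.26,-0.056,0,0,0,0,0.6,0.285,-0.061,0,0,0,0,0.6,0.292,-0.062,0,0,0,0,0.6]'

```text
t: 31.45
eef_pos: [0.4314, 0.0332, 0.198]
tool_rot: [0.0, 0.705, 0.709, 0.0]
contact_force: [-0.1, -0.0, 0.3]
gripper_width: 0.6
grasp_force: 0.0
```

```bash
python3 - <<'E'
from h import *
print(get_obs()["eef_pos"])
c=read_camera("top"); x=c["img"][195:285,335:435]
cv2.imwrite("pics/g.png",cv2.resize(x,None,fx=6,fy=6,interpolation=2)[:,:,::-1])
E
```

```text
[0.43139585 0.03315686 0.19796555]
```

View pics/g.png

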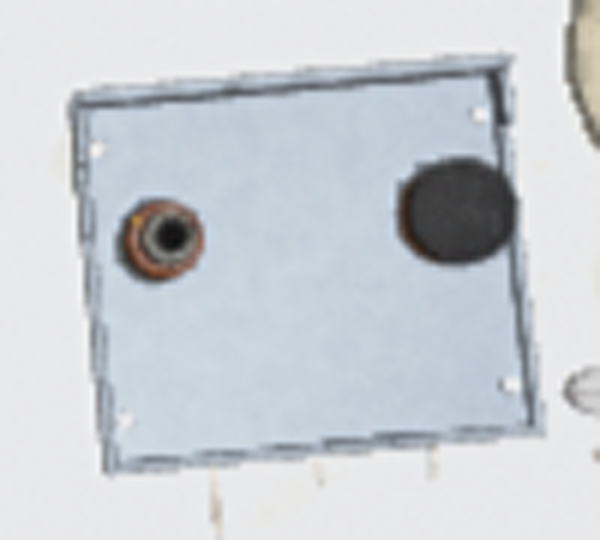

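The pot's cap is at (459,211), against (460,205) at the start, and the dropper's bulb at (173,236), against (172,232). Both are back within about 2 mm. The marker is last.

Emit:
arm_command --commands '[0,0,0,0,0,0,0.6,0,0,0.03,0,0,0,0.6,0,0,0.07,0,0,0,0.6,0,0,0.1,0,0,0,0.6,0,0,0.114,0,0,0,0.6,0,0,0.114,0,0,0,0.6]'

```text
t: 32.1
eef_pos: [0.4311, 0.0289, 0.0822]
tool_rot: [-0.001, 0.708, 0.706, -0.001]
contact_force: [-0.2, 0.4, -0.1]
gripper_width: 0.602
grasp_force: 0.0
```

Emit:
arm_command --commands '[0,0,0,0,0,0,0.45,0,0,0,0,0,0,0.3,0,0,0,0,0,0,0.2,0,0,0,0,0,0,0.1,0,0,0,0,0,0,0.1,0,0,0,0,0,0,0.1]' --force 30

```text
t: 32.7
eef_pos: [0.4334, 0.0302, 0.085]
tool_rot: [0.001, 0.707, 0.707, 0.001]
contact_force: [0.1, -0.1, 7.9]
gripper_width: 0.29
grasp_force: 29.9
```

Emit:
arm_command --commands '[0,0,-0.02,0,0,0,0.1,0,0,-0.05,0,0,0,0.1,-0.015,0,-0.08,0,0,0,0.1,-0.045,0.001,-0.09,0,0,0,0.1,-0.085,0.002,-0.09,0,0,0,0.1,-0.13,0.003,-0.09,0,0,0,0.1,-0.175,0.004,-0.09,0,0,0,0.1,-0.22,0.005,-0.09,0,0,0,0.1]'

```text
t: 33.5
eef_pos: [0.4368, -0.1917, 0.1745]
tool_rot: [0.001, 0.707, 0.707, 0.0]
contact_force: [1.5, 1.2, -0.4]
gripper_width: 0.291
grasp_force: 29.6
```

Emit:
arm_command --commands '[-0.045,0.001,0,0,0,0,0.1,-0.085,0.002,0,0,0,0,0.1,-0.12,0.002,0,0,0,0,0.1,-0.14,0.002,0,0,0,0,0.1,-0.1445,0.002,0.02,0,0,0,0.1,-0.1445,0.002,0.05,0,0,0,0.1,-0.1445,0.002,0.075,0,0,0,0.1,-0.1445,0.002,0.084,0,0,0,0.1]'

```text
t: 34.3
eef_pos: [0.4374, -0.3337, 0.0878]
tool_rot: [-0.002, 0.707, 0.707, -0.0]
contact_force: [-0.2, 0.4, 0.2]
gripper_width: 0.294
grasp_force: 29.6
```

Emit:
arm_command --commands '[0,0,0.0015,0,0,0,0.1,0,0,0.003,0,0,0,0.1,0,0,0.003,0,0,0,0.1]'

```text
t: 34.6
eef_pos: [0.4397, -0.3348, 0.0879]
tool_rot: [0.001, 0.707, 0.707, 0.0]
contact_force: [0.4, -0.7, -0.3]
gripper_width: 0.295
grasp_force: 29.6
```

Emit:
arm_command --commands '[0,0.0003,0.001,0,0,0,0.1,0,0.0003,0.0015,0,0,0,0.1,0,0.0003,0.0015,0,0,0,0.1]'

```text
t: 34.9
eef_pos: [0.4398, -0.3347, 0.0861]
tool_rot: [0.001, 0.707, 0.707, 0.0]
contact_force: [-0.2, 0.4, 5.0]
gripper_width: 0.29
grasp_force: 30.0
```

Contact is made. Release, rise, and retreat toward the robot.

Emit:
arm_command --commands '[0,0,0,0,0,0,0.35,0,0,0,0,0,0,0.5,0,0,0,0,0,0,0.6,0,0,0,0,0,0,0.6,0,0,-0.03,0,0,0,0.6,0,0,-0.07,0,0,0,0.6,0,0,-0.115,0,0,0,0.6,0,0,-0.16,0,0,0,0.6]'

```text
t: 35.7
eef_pos: [0.4389, -0.334, 0.2466]
tool_rot: [-0.0, 0.707, 0.707, 0.0]
contact_force: [0.3, -0.1, -0.8]
gripper_width: 0.602
grasp_force: 0.0
```

Emit:
arm_command --commands '[0.04,0,0,0,0,0,0.6,0.085,0,0,0,0,0,0.6,0.13,0,0,0,0,0,0.6,0.175,0,0,0,0,0,0.6,0.22,0,0,0,0,0,0.6,0.26,0,0,0,0,0,0.6,0.3,0,0,0,0,0,0.6,0.3,0,0,0,0,0,0.6]'

```text
t: 36.5
eef_pos: [0.4393, -0.0287, 0.2457]
tool_rot: [0.0, 0.704, 0.71, 0.001]
contact_force: [-0.1, -0.5, -0.2]
gripper_width: 0.596
grasp_force: 0.0
```

```bash
python3 - <<'E'
from h import *
o=get_obs();print(o["t"],o["eef_pos"])
c=read_camera("top"); x=cv2.resize(c["img"][195:285,335:435],None,fx=4,fy=4,interpolation=2)
d=read_camera("scene"); y=cv2.resize(d["img"][150:240,320:420],None,fx=4,fy=4,interpolation=2)
cv2.imwrite("pics/i.png",np.hstack([x,y])[:,:,::-1])
E
```

```text
36.5 [ 0.43927565 -0.02874855  0.24571887]
```

View pics/i.png

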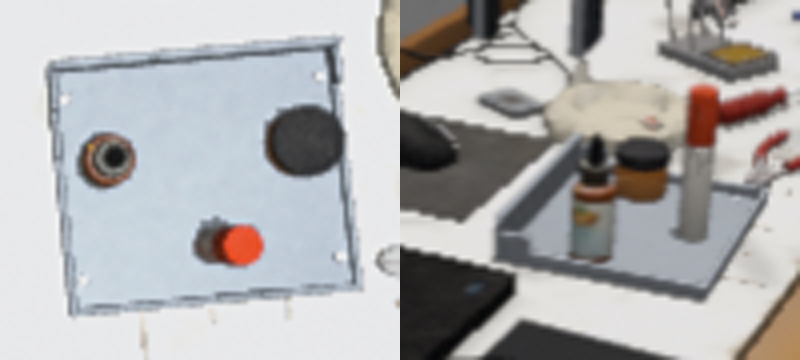

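The marker is at (242,245), which is (363,368) at the first crop's scale, exactly as at the start. All three stand upright.

```bash
python3 -c "
from station import hand_in
print(hand_in())"
```

```text
the job is handed in; nothing more can be done
None
```

The job is handed in at about 36.5 s: the screw tin is on the cork pad within about 2 mm of centre, and the marker, dropper bottle and pot stand upright in the caddy, the marker on its starting spot and the other two within about 2 mm of theirs.

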